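# Set the index plunger of a hoop stand and move the embroidery hoop into it from its hook

### The arm

A 6-joint arm with a two-finger parallel gripper is mounted at the origin on the work surface; the furniture and walls round the work are solid. World frame = base frame: x ahead of the robot, y to its left, z up, the work surface at z = 0. Lengths are in m, angles in rad, forces in N, time in s.
With the tool pointing down it reaches from about 0.25 to 0.775 m from the base axis. Payload 4 kg.
Tool frame: the origin (TCP) lies midway between the tips of the shut fingers; the grasp point (between the pads) lies 19 mm behind it; y points along the fingers, x is the direction in which the jaws open and shut, and the axes are right-handed (so a half turn about y gives the same grasp; the last joint's range is limited). The gripper opens to 94 mm and grips with 3 to 60 N. Pads are 16 mm wide; open, the fingers measure 119 mm over their backs; the gripper's body (75 mm by 177 mm) begins 78 mm behind the grasp point.
Start: joints at [-1.39, 0.087, 1.371, -0, 1.684, -0.103], TCP at [0.154, -0.528, 0.206] pointing down, gripper open.
Joint ranges: [-3.1, 3.1], [-0.76, 2.03], [0.27, 2.55], [-1.08, 4.22], [0.17, 2.65], [-2.57, 2.57]. Speed limits (rad/s): [2.79, 2.79, 3.14, 3.14, 3.14, 3.14].

### API

Orientations are given as [roll, pitch, yaw] about the fixed x, y, z axes, in that order (R = Rz(yaw) Ry(pitch) Rx(roll)).
In Python, from bench import robot gives the robot as it stands.
- The arm moves only by the shell command python3 -m creep 'ROWS'. ROWS is JSON, a list of rows, each a list of 7 numbers: the shift along the tool's x, y, z in mm, then the turn, a rotation vector about the tool's x, y, z in degrees, then the closure in counts, from 0 (fully open) to 255 (shut). A call has 1 to 5 rows; each row is the pose to reach, as a shift and turn from the pose commanded when the call began, along the tool's axes at that moment; what a row does not reach only later rows make up. A row lasts 1/8 s, in which the tool goes at most 62.5 mm and 10.7 degrees, less where a joint would pass 70% of its speed; a pose out of reach is approached as far as the arm can. A call with a gripper value outside its range is refused whole. The fingers move at their own pace and stop on an object; the grip force is fixed at half the most. Time passes only in rows, so rows that repeat a pose let the fingers close. It gives the time, the measured TCP pose, the force and the opening at its end, in the units of the state.
- robot.get_obs(): the state, without advancing time (a new reading comes with each control period).
- robot.snapshot(name): name is "side" or "top" or "wrist"; returns a dict with "color" (400x640x3 uint8, blue, green, red), "fx", "fy", "cx", "cy" (pixels), "world_from_camera" (4x4, takes a point from camera to world coordinates); the wrist camera has in their place "mount" (4x4, takes a point from camera to tool coordinates, whose origin is the TCP and whose axes are the tool frame's). Camera axes: x right, y down, z forward; pixel columns grow to the right and rows downward; lengths in m; the calibration is good to about 2 mm. A picture is of the moment at which its call begins: read the wrist's pose just before it. There is no depth.
- robot.close_job(): hands the job in, once; it reports no verdict.
Trained networks look in the newest picture that a camera, given by its name, has taken for a name from the list of things; names that differ only in an ending like _2 or _b are one class to them, and where a whole thing is asked for, a point or a joint stands for the part that bears it (a point fixed in the world has none). Each returns a list of dicts, best first, with "p" (0 to 1); they miss things now and then, are a little off and sometimes report something else, mostly with a low value. They report only what shows in the picture. A call takes as long as a camera call.
- robot.spot_in(name, camera): "point" ([x, y, z] in m, in world coordinates, good to about 4 mm: the middle of the surface that is visible of it).
- robot.landmark_of(name, camera): "point" ([x, y, z] in m, in world coordinates, good to about 4 mm: a listed point, or the origin of a listed thing).
The state is a dict: "time": time; "joint_positions": joint angles; "qvel": joint speeds; "joint_torque": joint torques, N m; "tool_pos": TCP position; "ee_rot": TCP orientation; "wrist_force": force on the tool from outside, world axes, zero at the start; "wrist_torque": the same for the moment, N m; "width": finger opening in m.
Only numpy, scipy, OpenCV 4.12 (cv2) and the standard library are available. Lean on these libraries where they do the work, as an engineer would, in place of code of your own. Each camera call takes 0.05 s, during which the arm holds its last target.

### The job

The bench stand for embroidery hoops is still set for a much smaller hoop. Pull up the knob of its spring plunger, slide the grooved post outward along the drilled tube to the tightest hole that still takes the hoop on the hook, and let the plunger drop fully into that hole. Then lift the hoop up past the tip of its deep hook, bring it out, and lower it upright into the grooves of the two posts until it rests on the tube before you let go, without forcing it against the hook, dropping it, or shifting the spool, tape roll, mug and pot standing about.

Things in the scene. Friction and masses are not known exactly. Their poses are not given: they have to be found in the camera images.
- seat (a point): Where the hoop's centre lies when the hoop is properly set in the fixed stand: 128.5 mm above the bench. Axes: z up; y along the stand's tube, toward its fixed post; x across the tube (the set hoop's ring axis lies along x). The hoop stands edgewise between the posts, its lowest point on the tube's top face, its left and right sides in the two grooves.
- hoop_stand: The fixed stand: a drilled square aluminium tube, 26 mm, top face 35 mm above the bench, on two dark cross feet (150 mm), with two light wooden grooved posts, 36 mm across the tube, their tops 140 mm above the bench. Origin on the bench under the seat point, axes as there. The tube runs from y = +128 to -308 mm.
- fixed_groove (a point): On the floor of the fixed post's groove, at the height of the seat, y = +96 mm from it; axes as there. Each post has an upright groove, open at the top, that faces the other post: 14 mm wide across the tube, about 25 mm at the flared top, with cheeks that reach 16 mm in from its floor.
- groove (a point): The same point on the groove floor of the sliding post; axes as at the seat. This post stands on a dark steel sleeve that slides along the tube, with the plunger at the sleeve's outer end.
- sliding_post (a joint): Travel of the sliding post, m, -0.004 to 0.104, growing outward (-y of the seat axes). The five holes of the tube lie at 0, 0.025, 0.050, 0.075 and 0.100; it starts latched at 0. The width between the groove floors is 117 mm + travel (192 mm at 0.075). The sleeve drags with about 1.5 N and stays where it is left; latched, it has about 1 mm of play either way.
- plunger (a joint): Lift of the plunger pin, m: 0 is fully down in a hole, about 0.010 is resting on the tube between holes, 0.015 is the upper stop. A spring pushes it down, 4.6 N at 0 and about 10 N at the stop. The post slides only with the pin lifted more than about 0.010; moved sideways while held up, the knob takes the post along.
- knob (a point): Centre of the plunger's pull knob: black, round, fluted, 29 mm in diameter, 24 mm high, axis vertical, on a 19 mm steel neck; 93 mm above the bench when the pin is down, 70 mm farther out along the tube than the sliding groove floor. It can be gripped from above, across the tube. Moves with post and plunger; axes as at the seat.
- hoop_center (a point): Centre of the wooden embroidery hoop on the hook: a plain ring, outer diameter 187 mm (at most 188), inner 176 mm, 10 mm thick along its axis, about 60 g, with a small tension screw that stands out 10 mm at its edge. z is the ring's axis; -y points to the screw, on top while it hangs. It hangs upright, its plane across the hook, lowest point about 17 mm above the bench.
- hook_valley (a point): Lowest point of the deep upturned hook, on top of its 8 mm steel wire, 200 mm above the bench: the hoop's inner edge rests here, in a trough 24 mm wide. Axes: z up, x from the tip back toward the upright of the fixed hook stand (a wire 75 mm behind, on a 120 x 110 mm dark base plate). Behind the valley the wire climbs to 234 mm.
- hook_tip (a point): Top of the hook's ball tip: 11 mm across, 20 mm in front of the valley (-x of the hook), 37.5 mm above it and 237.5 mm above the bench. The hoop comes off only when its upper inner edge is above this.
- white_spool_mid (a point): Bystander: white cotton spool standing up, 54 mm in diameter, 62 mm high; its middle.
- tape_roll_mid (a point): Bystander: roll of tan tape lying flat, 66 mm in diameter, 19 mm high; its middle.
- mug_mid (a point): Bystander: blue-grey mug without handle, 84 mm in diameter, 83 mm high; its middle.
- pot_mid (a point): Bystander: white screw-cap pot, 55 mm in diameter, 78 mm high; its middle.

How it is judged:
On the way, in this order (a step that is already met when the one before it is completed fails the run):
1. the plunger is pulled up clear of the hole it was in (value of joint plunger above 0.0095 m), for 0.1 s.
2. the sliding post stands at the 192 mm hole with the plunger dropped fully in and the knob let go (value of joint sliding_post between 0.072 and 0.078 m and value of joint plunger below 0.003 m and contact force between the fingers and plunger below 0.5 N), for 0.3 s.
3. the hoop is lifted past the tip of the hook and brought out in front of it (x of hoop_center in the frame of hook_valley below -0.035 m and height (world z) of hoop_center above 0.12 m), for 0.1 s.
4. the hoop, still held, stands in both grooves and on the tube (within 8 mm) (x of hoop_center in the frame of seat between -0.005 and 0.005 m and y of hoop_center in the frame of seat between -0.006 and 0.006 m and z of hoop_center in the frame of seat between -0.008 and 0.008 m and angle between the z axis of hoop_center and the x axis of seat, either way round below 0.1 rad and contact force between the fingers and hoop above 0.5 N), for 0.1 s.
At the end, for the whole second after the job is handed in: Sliding post within 3 mm of the 0.075 m hole, plunger joint under 0.003 m. Hoop let go and at rest in both grooves on the tube: centre within 5 mm across, 6 mm along and 4 mm in height of the seat point, ring axis within 0.10 rad of the seat's x axis (value of joint sliding_post between 0.072 and 0.078 m and value of joint plunger below 0.003 m and x of hoop_center in the frame of seat between -0.005 and 0.005 m and y of hoop_center in the frame of seat between -0.006 and 0.006 m and z of hoop_center in the frame of seat between -0.004 and 0.004 m and angle between the z axis of hoop_center and the x axis of seat, either way round below 0.1 rad and linear speed of hoop below 0.02 m/s and angular speed of hoop below 0.15 rad/s); the robot touches nothing.
It fails at once if the hoop is dropped (its centre below 70 mm) (height (world z) of hoop_center below 0.07 m).
It fails at once if the hoop is wrenched against the hook (over 25 N) (contact force between hoop and hook_stand above 25 N).
It fails at once if the spool, tape roll, mug or pot is shifted by more than 30 mm (distance of any of white_spool_mid, tape_roll_mid, mug_mid, pot_mid from where it was at the start of the episode above 0.03 m).
It also fails if it takes over 64 s, if anything falls off the work surface, if the arm or the gripper's body presses on something with over 40 N, if the wrist force passes 120 N, or if a joint passes its speed limit or range.

## Working session

There is one attempt and no reset: what is moved stays moved. The work goes in short steps, Python scripts to look and compute and a shell command to move; the robot and the scene stay as the last step left them, time stands still between calls to the robot, and variables do not carry over. Pictures are saved under pics/ and viewed, and the job is handed in when it is done.

```bash
ls; mkdir -p pics; cat > h.py <<'E'
from bench import robot
import cv2, numpy as np
from scipy.spatial.transform import Rotation as R
def snap(cam,fn):
    s=robot.snapshot(cam); cv2.imwrite('pics/'+fn+'.png',s['color']); return s
def tool():
    o=robot.get_obs(); return np.array(o['tool_pos']), R.from_euler('xyz',o['ee_rot'])
def go(target, Rt=None):
    "rows shift: mm in tool axes, rotvec deg"
    p,r=tool()
    d=r.inv().apply(np.array(target)-p)*1000
    rv=np.zeros(3) if Rt is None else (r.inv()*Rt).as_rotvec(degrees=True)
    print('shift',d.round(1),'turn',rv.round(1))
def proj(s,P):
    W=np.linalg.inv(s['world_from_camera']); c=W[:3,:3]@np.array(P)+W[:3,3]
    return s['fx']*c[0]/c[2]+s['cx'], s['fy']*c[1]/c[2]+s['cy']
E
python3 - <<'E'
from h import *
o=robot.get_obs()
print({k:np.round(v,3).tolist() for k,v in o.items()})
print(R.from_euler('xyz',o['ee_rot']).as_matrix().round(2))
for c in ('side','top'):
    s=snap(c,c+'0')
    for n in ['seat','hoop_stand','fixed_groove','groove','knob','hoop_center','hook_valley','hook_tip','white_spool_mid','tape_roll_mid','mug_mid','pot_mid']:
        r=robot.landmark_of(n,c)
        print(c,n,[(np.round(d['point'],4).tolist(),round(d['p'],2)) for d in r[:2]])
E
```

```text
pics
{'time': 0.0, 'joint_positions': [-1.39, 0.088, 1.372, 0.0, 1.684, -0.103], 'qvel': [-0.0, 0.0, 0.001, 0.0, -0.002, 0.001], 'joint_torque': [0.0, -34.018, -30.242, 0.072, 0.033, -0.0], 'tool_pos': [0.154, -0.527, 0.204], 'ee_rot': [-1.571, 0.002, -1.287], 'wrist_force': [0.245, -0.447, -0.278], 'wrist_torque': [0.031, 0.027, 0.048], 'width': 0.094}
[[ 0.28 -0.    0.96]
 [-0.96  0.    0.28]
 [-0.   -1.    0.  ]]
side seat [([0.5478, -0.0949, 0.1275], 0.71)]
side hoop_stand [([0.5448, -0.0969, 0.0041], 0.77)]
side fixed_groove [([0.5338, -0.0, 0.127], 0.94)]
side groove [([0.5533, -0.1218, 0.1326], 0.93)]
side knob [([0.5612, -0.1873, 0.0921], 0.52), ([0.7701, -0.3182, 0.038], 0.34)]
side hoop_center [([0.4901, 0.3042, 0.1139], 0.66)]
side hook_valley [([0.4846, 0.299, 0.198], 0.73)]
side hook_tip [([0.4681, 0.2974, 0.2387], 0.76)]
side white_spool_mid [([0.4059, 0.0434, 0.027], 0.7)]
side tape_roll_mid [([0.7545, 0.2418, 0.0124], 0.78)]
side mug_mid [([0.7788, -0.0431, 0.0395], 0.76)]
side pot_mid [([0.7689, -0.3184, 0.0363], 0.7), ([0.5606, -0.1895, 0.0906], 0.31)]
top seat [([0.5484, -0.0998, 0.1319], 0.83), ([0.7604, 0.2425, 0.0073], 0.5)]
top hoop_stand [([0.5448, -0.096, -0.0012], 0.76)]
top fixed_groove [([0.5381, 0.0022, 0.1245], 0.82)]
top groove [([0.5481, -0.1181, 0.128], 0.65), ([0.5478, -0.0942, -0.0027], 0.53)]
top knob [([0.56, -0.1895, 0.0935], 0.55)]
top hoop_center [([0.4912, 0.2992, 0.1083], 0.64)]
top hook_valley [([0.4845, 0.2985, 0.2016], 0.9)]
top hook_tip [([0.4673, 0.3016, 0.2388], 0.58)]
top white_spool_mid [([0.4026, 0.0482, 0.0297], 0.67)]
top tape_roll_mid [([0.7586, 0.243, 0.0107], 0.86)]
top mug_mid [([0.7747, -0.0483, 0.044], 0.93)]
top pot_mid [([0.7726, -0.3154, 0.0371], 0.56)]
```

View pics/side0.png

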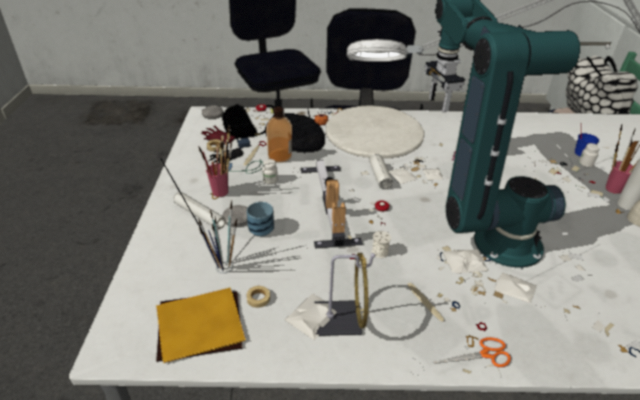

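View pics/top0.png

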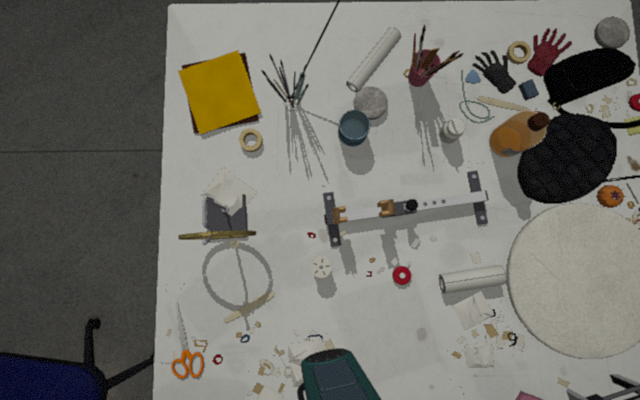

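```bash
python3 - <<'E'
from h import *
for c in ('side','top'):
    s=robot.snapshot(c); print(c,s['fx'],s['cx'],s['cy'],np.round(s['world_from_camera'],3).tolist())
    for n,P in dict(seat=[.547,-.097,.1285],fg=[.536,-.001,.1285],g=[.550,-.119,.1285],knob=[.5605,-.1885,.093],hoop=[.4905,.302,.111],valley=[.4845,.299,.2],tip=[.4677,.2995,.2375]).items(): print(n,np.round(proj(s,P),1))
E
```

```text
side 487.7643804871038 315.0702259314328 202.18001572114974 [[-1.0, -0.018, -0.002, 0.609], [-0.009, 0.619, -0.786, 1.126], [0.015, -0.786, -0.619, 1.037], [0.0, 0.0, 0.0, 1.0]]
seat [334.  188.7]
fg [338.4 208. ]
g [332.9 184.5]
knob [328.9 180.7]
hoop [359.7 289.8]
valley [364.8 263.9]
tip [373.3 252.8]
top 407.0830674346442 318.61919931486716 194.53514990434974 [[-0.011, -0.991, 0.131, 0.451], [-1.0, 0.011, -0.002, 0.053], [0.001, -0.131, -0.991, 1.124], [0.0, 0.0, 0.0, 1.0]]
seat [378.7 208.4]
fg [339.7 213.3]
g [387.6 207.1]
knob [412.4 204.1]
hoop [217.4 233.6]
valley [209.  234.8]
tip [204.  242.1]
```

The pictures agree with the detections: the stand is tilted about 7° in yaw, with the knob at top (412,205). The hoop hangs across world x at top (217,235). I'll go above the knob first.

```bash
cat >> h.py <<'E'
def Rd(yawdeg):
    "tool down, jaw axis (tool x) at yaw"
    a=np.radians(yawdeg); x=np.array([np.cos(a),np.sin(a),0]); y=np.array([0,0,-1.]); return R.from_matrix(np.column_stack([x,y,np.cross(x,y)]))
E
python3 - <<'E'
from h import *
go([.5605,-.1885,.2],Rd(7.5)); go([.5605,-.1885,.2],Rd(-172.5))
E
```

```text
shift [-212.1    5.5  485.3] turn [  0.  -81.2   0. ]
shift [-212.1    5.5  485.3] turn [-0.  98.8  0. ]
```

```bash
python3 -m creep '[[-212,5,485,0,-81,0,0],[-212,5,485,0,-81,0,0],[-212,5,485,0,-81,0,0],[-212,5,485,0,-81,0,0],[-212,5,485,0,-81,0,0]]'; python3 - <<'E'
from h import *
go([.5605,-.1885,.2],Rd(7.5)); 
E
```

```text
time: 2.02
tool_pos: [0.3952, -0.3263, 0.2028]
ee_rot: [-1.571, -0.001, -0.344]
wrist_force: [-0.7, -1.1, -0.7]
width: 0.0938
shift [109.2   2.8 185.4] turn [  0.  -27.2   0. ]
```

```bash
python3 -m creep '[[109,3,185,0,-27,0,0],[109,3,185,0,-27,0,0],[109,3,185,0,-27,0,0],[109,3,185,0,-27,0,0],[109,3,185,0,-27,0,0]]'; python3 - <<'E'
from h import *
p,r=tool()
s=snap('wrist','w1'); M=np.eye(4); M[:3,:3]=r.as_matrix(); M[:3,3]=p; print(p)
print('cam',np.round(M@s['mount'],3).tolist(), s['fx'])
for n in ['knob','groove','fixed_groove','seat','hoop_stand']:
    print(n,[(np.round(d['point'],4).tolist(),round(d['p'],2)) for d in robot.landmark_of(n,'wrist')[:2]])
go([.5605,-.1885,.2],Rd(7.5)); 
E
```

```text
time: 2.65
tool_pos: [0.5606, -0.1896, 0.1989]
ee_rot: [-1.57, 0.001, 0.125]
wrist_force: [-1.5, -0.0, -0.2]
width: 0.0941
[ 0.56059284 -0.18962769  0.1988819 ]
cam [[0.992, 0.121, 0.032, 0.551], [0.125, -0.961, -0.247, -0.119], [0.001, 0.249, -0.969, 0.377], [0.0, 0.0, 0.0, 1.0]] 282.27240138918484
knob [([0.5653, -0.1851, 0.091], 0.66)]
groove [([0.5523, -0.1201, 0.1276], 0.86)]
fixed_groove []
seat [([0.5484, -0.097, 0.1254], 0.77)]
hoop_stand [([0.546, -0.0973, 0.0009], 0.82)]
shift [ 2.1 -0.2  3.6] turn [ 0.  -0.6  0. ]
```

View pics/w1.png

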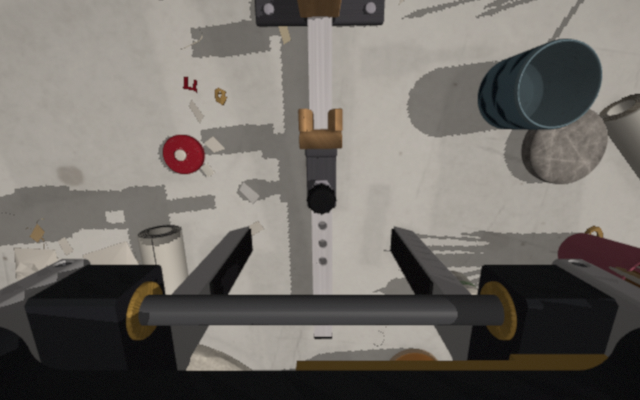

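The tube runs straight up the picture, (320,20) to (322,335), and the knob is at (321,197), midway between the fingers at 250 and 391. I'll measure from these pixels.

```bash
cat >> h.py <<'E'
def wray(s,p,r,uv,z):
    M=np.eye(4); M[:3,:3]=r.as_matrix(); M[:3,3]=p; M=M@np.array(s['mount'])
    d=M[:3,:3]@np.array([(uv[0]-s['cx'])/s['fx'],(uv[1]-s['cy'])/s['fy'],1]); return M[:3,3]+d*(z-M[2,3])/d[2]
E
python3 - <<'E'
from h import *
p,r=tool(); s=robot.snapshot('wrist'); g=cv2.imread('pics/w1.png')
def w(u,v,z): return wray(s,p,r,(u,v),z)
for v in (60,90,225,242,261,300): 
    row=g[v].astype(int).sum(1)[285:360]; print(v,row.tolist()[5:60:2]) if v in(60,300) else 0
a=w(319.5,40,.035); b=w(322,320,.035); print(a,b,np.degrees(np.arctan2(*(a-b)[:2]))*-1)
for u,v in((322,225),(322.5,242),(322.5,261)): print('hole',w(u,v,.035))
print('knob top',w(321,196,.104)); print('end',w(323,337,.035))
E
```

```text
60 [333, 332, 333, 336, 330, 329, 327, 325, 323, 433, 501, 494, 497, 506, 511, 498, 514, 499, 489, 498, 508, 492, 482, 482, 482, 484, 482, 483]
300 [140, 141, 142, 139, 139, 139, 141, 141, 140, 136, 141, 138, 147, 141, 141, 139, 140, 138, 142, 144, 144, 138, 140, 142, 139, 145, 140, 141]
[ 0.53704194 -0.02739717  0.035     ] [ 0.58251026 -0.37910655  0.035     ] 7.366233300824269
hole [ 0.56550222 -0.23905651  0.035     ]
hole [ 0.56896806 -0.26218805  0.035     ]
hole [ 0.57223955 -0.28902745  0.035     ]
knob top [ 0.55758399 -0.18517048  0.104     ]
end [ 0.58733156 -0.40692206  0.035     ]
```

```bash
python3 - <<'E'
from h import *
go([.5588,-.1881,.076],Rd(7.3)); 
E
```

```text
shift [  0.4 123.9   4.2] turn [ 0.  -0.4  0. ]
```

```bash
python3 -m creep '[[0,62,4,0,0,0,100],[0,123,4,0,0,0,100],[0,123,4,0,0,0,150],[0,123,4,0,0,0,255],[0,123,4,0,0,0,255]]'; python3 -m creep '[[0,0,0,0,0,0,255],[0,0,0,0,0,0,255]]'
```

```text
time: 3.62
tool_pos: [0.5617, -0.1886, 0.081]
ee_rot: [-1.575, -0.007, 0.121]
wrist_force: [0.5, 0.1, -0.0]
width: 0.0472
time: 3.88
tool_pos: [0.5604, -0.1876, 0.0783]
ee_rot: [-1.573, -0.003, 0.122]
wrist_force: [0.8, 0.5, 3.8]
width: 0.0284
```

```bash
python3 -m creep '[[0,-7,0,0,0,0,255],[0,-13,0,0,0,0,255],[0,-13,0,0,0,0,255],[0,-13,0,0,0,0,255]]'; python3 - <<'E'
from h import *
print(tool()[0], robot.get_obs()['wrist_force'])
E
```

```text
time: 4.38
tool_pos: [0.5601, -0.1869, 0.0881]
ee_rot: [-1.57, -0.002, 0.122]
wrist_force: [6.3, -0.3, -8.2]
width: 0.0284
[ 0.56009983 -0.18692148  0.08814414] [ 6.27647067 -0.34434566 -8.19601243]
```

```bash
python3 -m creep '[[1.5,-3,0,0,0,0,255],[1.5,-3,0,0,0,0,255],[1.5,-3,0,0,0,0,255]]'
```

```text
time: 4.75
tool_pos: [0.5602, -0.1868, 0.0914]
ee_rot: [-1.57, 0.001, 0.122]
wrist_force: [2.6, -1.2, -10.0]
width: 0.0285
```

```bash
python3 -m creep '[[0.3,0,-25,0,0,0,255],[0.3,0,-50,0,0,0,255],[0.4,0,-75,0,0,0,255],[0.4,0,-75,0,0,0,255],[0.4,0,-75,0,0,0,255]]'; python3 - <<'E'
from h import *
p,r=tool(); d=p-np.array([.5602,-.1868,.0914]); print(p, d, np.linalg.norm(d[:2]))
print(robot.get_obs()['wrist_force'])
E
```

```text
time: 5.38
tool_pos: [0.5707, -0.264, 0.0924]
ee_rot: [-1.573, -0.001, 0.12]
wrist_force: [4.6, -0.7, -10.1]
width: 0.0287
[ 0.57066719 -0.26398715  0.0923717 ] [ 0.01046719 -0.07718715  0.0009717 ] 0.07789363077367335
[  4.62213687  -0.68597207 -10.13252542]
```

```bash
python3 -m creep '[[0,0,0,0,0,0,255],[0,0,0,0,0,0,255]]'; python3 - <<'E'
from h import *
p,r=tool(); d=p-np.array([.5602,-.1868,.0914]); print(p, d, np.linalg.norm(d[:2]))
s=snap('wrist','w2')
for n in ['knob','groove','fixed_groove','seat']:
    print(n,[(np.round(d['point'],4).tolist(),round(d['p'],2)) for d in robot.landmark_of(n,'wrist')[:2]])
E
```

```text
time: 5.62
tool_pos: [0.5705, -0.2629, 0.0925]
ee_rot: [-1.572, -0.001, 0.121]
wrist_force: [5.2, -1.6, -10.0]
width: 0.0287
[ 0.57052114 -0.26289303  0.09249936] [ 0.01032114 -0.07609303  0.00109936] 0.07678981039623062
knob [([0.5708, -0.2619, 0.1051], 0.76)]
groove []
fixed_groove []
seat []
```

View pics/w2.png

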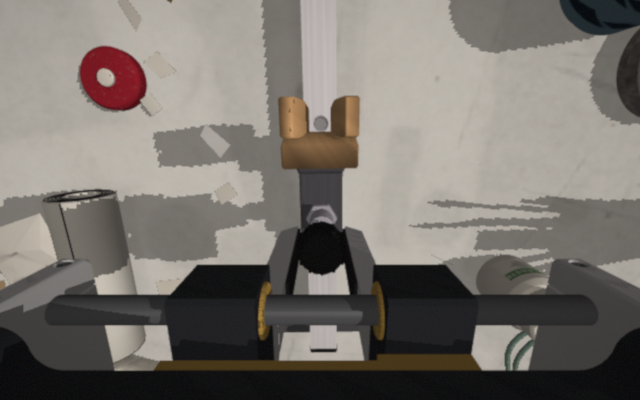

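```bash
python3 -m creep '[[1,0,1,0,0,0,255],[1,5,1,0,0,0,255],[1,10,1,0,0,0,255],[1,13.5,1,0,0,0,255],[1,13.5,1,0,0,0,255]]'; python3 -m creep '[[0,0,0,0,0,0,255],[0,0,0,0,0,0,255]]'
```

```text
time: 6.5
tool_pos: [0.5704, -0.2608, 0.0792]
ee_rot: [-1.571, 0.001, 0.121]
wrist_force: [-1.6, -2.0, -6.2]
width: 0.028
time: 6.75
tool_pos: [0.5705, -0.2607, 0.0793]
ee_rot: [-1.571, 0.001, 0.122]
wrist_force: [-2.6, -2.2, -4.9]
width: 0.0289
```

The pin has gone into the hole, since the TCP is back at its starting height. I'll open the fingers and check.

```bash
python3 -m creep '[[0,1,0,0,0,0,120],[0,1,0,0,0,0,120],[0,1,0,0,0,0,120],[0,1,0,0,0,0,120]]';python3 -m creep '[[0,-50,0,0,0,0,120],[0,-100,0,0,0,0,120],[0,-100,0,0,0,0,120],[0,-100,0,0,0,0,120]]'; python3 - <<'E'
from h import *
p,r=tool()
s=snap('wrist','w3')
for c in ['wrist','top','side']:
  if c!='wrist': snap(c,c+'3')
  for n in ['knob','groove','fixed_groove','seat']:
    print(c,n,[(np.round(d['point'],4).tolist(),round(d['p'],2)) for d in robot.landmark_of(n,c)[:2]])
E
```

```text
time: 7.25
tool_pos: [0.5714, -0.2602, 0.0786]
ee_rot: [-1.571, -0.001, 0.122]
wrist_force: [-0.0, 0.3, -0.6]
width: 0.0499
time: 7.75
tool_pos: [0.5708, -0.2602, 0.1776]
ee_rot: [-1.571, 0.0, 0.122]
wrist_force: [1.0, 0.4, -1.0]
width: 0.0495
wrist knob [([0.5704, -0.2574, 0.0896], 0.68)]
wrist groove []
wrist fixed_groove []
wrist seat [([0.5441, -0.0966, -0.0009], 0.59)]
top knob [([0.5689, -0.2634, 0.0937], 0.59)]
top groove [([0.5583, -0.1932, 0.1272], 0.56)]
top fixed_groove [([0.5346, 0.0024, 0.1236], 0.7)]
top seat [([0.5473, -0.1001, 0.1283], 0.68)]
side knob [([0.4881, 0.3018, 0.1141], 0.67), ([0.5699, -0.2591, 0.0923], 0.47)]
side groove [([0.5634, -0.1951, 0.1313], 0.59)]
side fixed_groove [([0.5358, -0.0009, 0.1254], 0.59)]
side seat [([0.5504, -0.0996, 0.128], 0.86)]
```

View pics/w3.png

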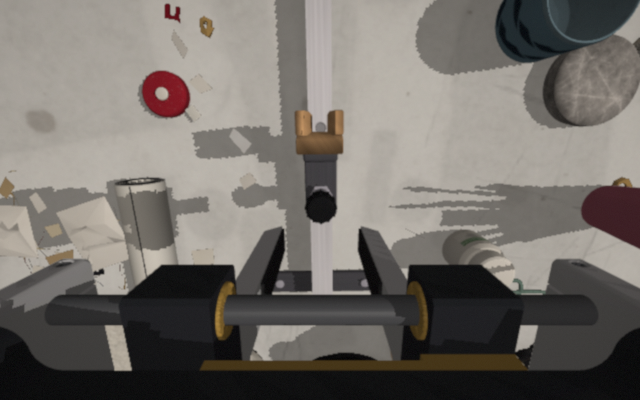

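The stand is set: the knob is at z≈0.092 and the post at the new hole. I'll move to view the hoop from above.

```bash
python3 - <<'E'
from h import *
go([.49,.2,.30],Rd(0))
E
```

```text
shift [ -24.5 -122.   466.8] turn [0. 7. 0.]
```

View pics/top3.png

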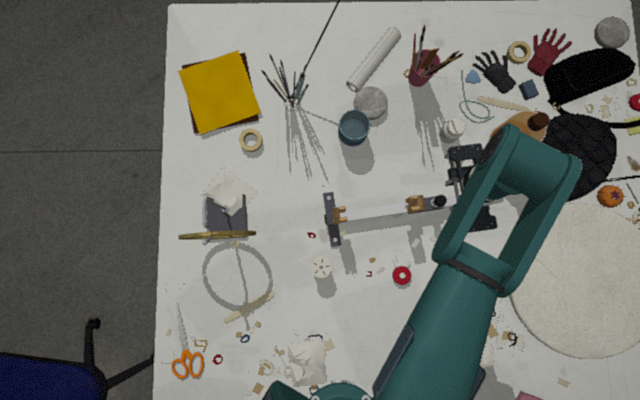

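```bash
python3 -m creep '[[0,-62,10,0,0,0,0],[-5,-120,60,0,2,0,0],[-10,-122,120,0,3,0,0],[-15,-122,180,0,5,0,0],[-18,-122,240,0,7,0,0]]';python3 -m creep '[[-5,0,60,0,0,0,0],[-7,0,120,0,0,0,0],[-7,0,180,0,0,0,0],[-7,0,227,0,0,0,0],[-7,0,227,0,0,0,0]]'; python3 - <<'E'
from h import *
p,r=tool(); print(p)
s=snap('wrist','w4')
for n in ['hoop_center','hook_valley','hook_tip']:
    print(n,[(np.round(d['point'],4).tolist(),round(d['p'],2)) for d in robot.landmark_of(n,'wrist')[:2]])
E
```

```text
time: 9.12
tool_pos: [0.5241, -0.0261, 0.3008]
ee_rot: [-1.571, -0.002, -0.002]
wrist_force: [0.7, 0.5, 0.0]
width: 0.0933
time: 9.75
tool_pos: [0.5171, 0.2021, 0.2996]
ee_rot: [-1.571, 0.001, 0.005]
wrist_force: [0.2, -0.1, -0.7]
width: 0.094
[0.51705304 0.20213128 0.2996307 ]
hoop_center [([0.4888, 0.3034, 0.1089], 0.92)]
hook_valley [([0.4841, 0.3011, 0.1959], 0.71)]
hook_tip []
```

View pics/w4.png

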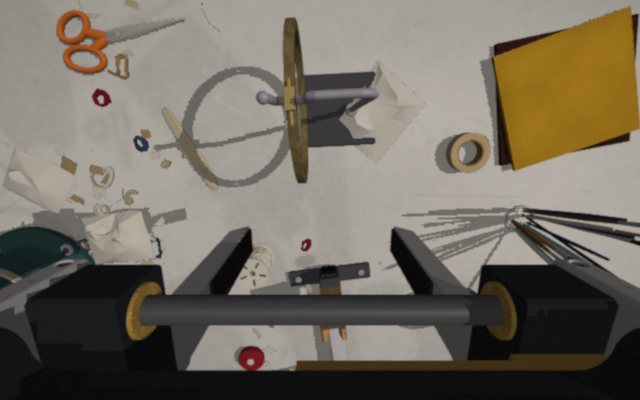

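```bash
python3 - <<'E'
from h import *
p,r=tool(); s=robot.snapshot('wrist')
def w(u,v,z): return wray(s,p,r,(u,v),z).round(4)
print('near',w(303,176,.11),'far',w(290.5,22,.11))
print('top mid',w(290,98,.206)); print('top -45',w(299.5,133,.176), 'top +45', w(289,58,.176))
print('tip',w(263.5,98,.234)); print('wire behind',w(371,93.5,.234),w(330,95,.23))
g=s['color'][0:200,180:420]; cv2.imwrite('pics/w4z.png',cv2.resize(g,None,fx=3.3,fy=3,interpolation=cv2.INTER_CUBIC))
E
```

```text
near [0.4941 0.2102 0.11  ] far [0.4828 0.3901 0.11  ]
top mid [0.4895 0.2974 0.206 ]
top -45 [0.4954 0.266  0.176 ] top +45 [0.4866 0.3373 0.176 ]
tip [0.4707 0.2946 0.234 ]
wire behind [0.5584 0.2979 0.234 ] [0.5252 0.2972 0.23  ]
```

View pics/w4z.png

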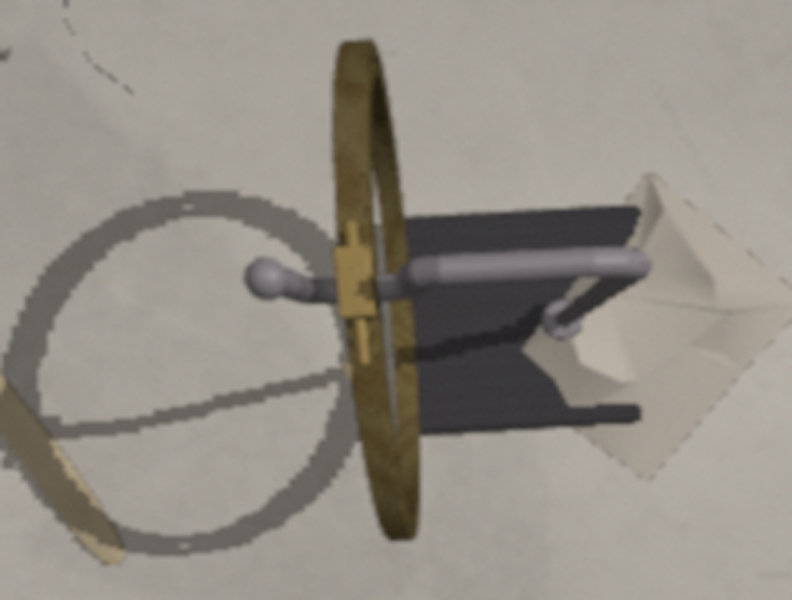

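```bash
python3 - <<'E'
from h import *
go([.492,.246,.1635],Rd(3.5))
E
```

```text
shift [-26.1 136.7  48.1] turn [ 0.  -3.6  0. ]
```

```bash
python3 -m creep '[[-26,0,48,0,-3.6,0,100],[-26,40,48,0,-3.6,0,100],[-26,90,48,0,-3.6,0,100],[-26,137,48,0,-3.6,0,100],[-26,137,48,0,-3.6,0,100]]'; python3 - <<'E'
from h import *
p,r=tool(); print(p)
s=snap('wrist','w5'); snap('side','side5')
E
```

```text
time: 10.62
tool_pos: [0.4892, 0.2449, 0.1584]
ee_rot: [-1.574, 0.009, 0.06]
wrist_force: [0.9, -0.2, 0.5]
width: 0.0573
[0.48915093 0.24487659 0.15841043]
```

View pics/w5.png

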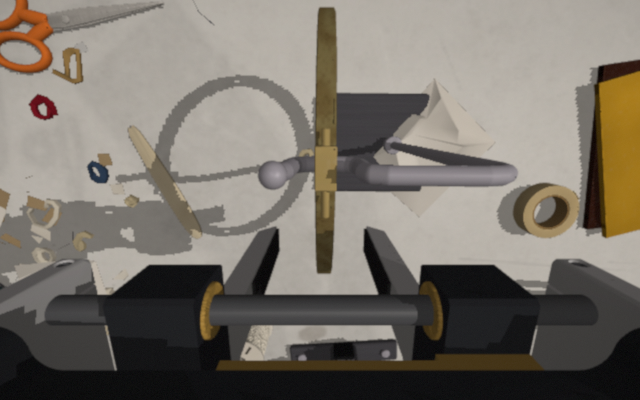

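View pics/side5.png

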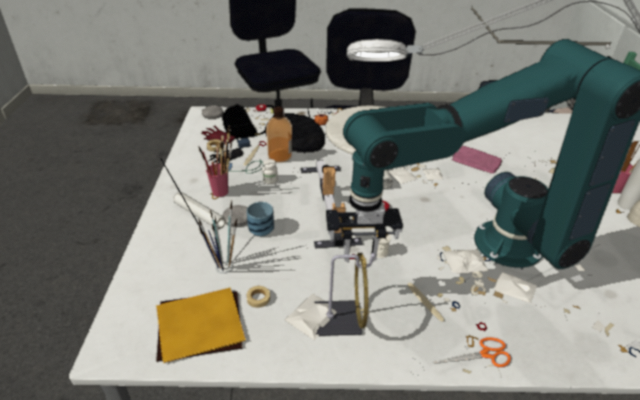

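The hoop stands edge-on at u≈326 between the fingers (277 and 366), with its line parallel to the pads and the screw clear at v≈125–215. I'll close on it.

```bash
python3 -m creep '[[0.5,0,0,0,0,0,200],[0.5,0,0,0,0,0,255],[0.5,0,0,0,0,0,255],[0.5,0,0,0,0,0,255],[0.5,0,0,0,0,0,255]]'; python3 - <<'E'
from h import *
p,r=tool(); print(p,robot.get_obs()['wrist_force'])
s=snap('wrist','w6')
E
```

```text
time: 11.35
tool_pos: [0.4921, 0.2473, 0.163]
ee_rot: [-1.571, 0.0, 0.063]
wrist_force: [-1.0, -0.3, -0.3]
width: 0.0106
[0.4921245  0.24731257 0.16299536] [-1.02865715 -0.26148162 -0.33131991]
```

View pics/w6.png

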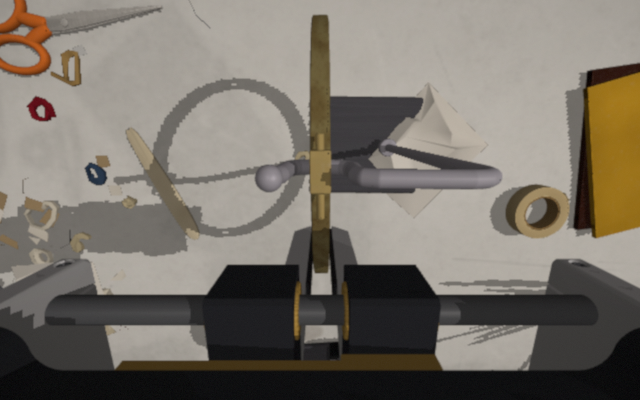

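```bash
python3 -m creep '[[0,-10,0,0,0,0,255],[0,-25,0,0,0,0,255],[0,-40,0,0,0,0,255],[0,-60,0,0,0,0,255],[0,-60,0,0,0,0,255]]'; python3 - <<'E'
from h import *
p,r=tool(); print(p,robot.get_obs()['wrist_force'])
s=snap('wrist','w7'); s=snap('side','side7'); cv2.imwrite('pics/side7z.png',cv2.resize(s['color'][150:350,260:500],None,fx=3.3,fy=3))
print([(np.round(d['point'],4).tolist(),round(d['p'],2)) for c in('side','wrist') for d in robot.landmark_of('hoop_center',c)[:2]])
E
```

```text
time: 12.02
tool_pos: [0.4934, 0.2478, 0.2261]
ee_rot: [-1.569, -0.005, 0.062]
wrist_force: [-0.1, -0.6, -0.4]
width: 0.0094
[0.49344212 0.24776003 0.2261422 ] [-0.13061632 -0.55581273 -0.39759337]
[([0.4899, 0.3023, 0.1719], 0.58)]
```

View pics/side7z.png

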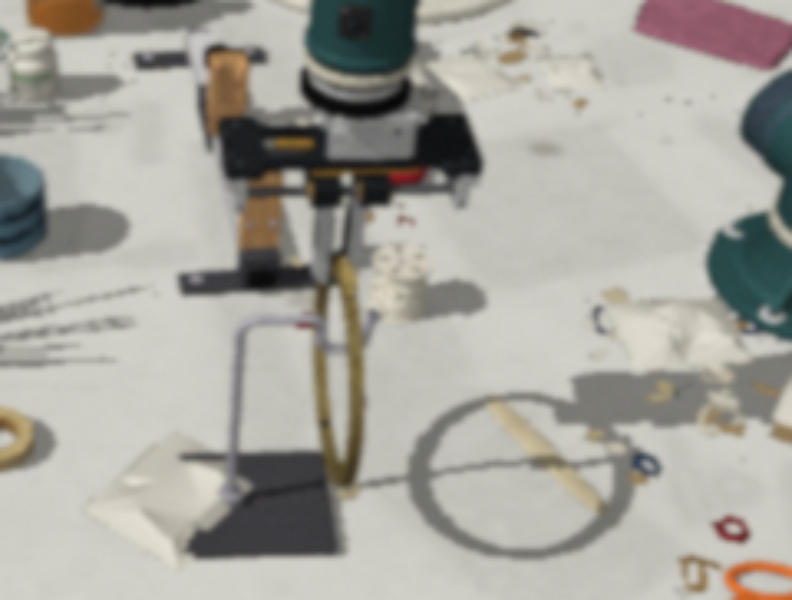

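View pics/w7.png

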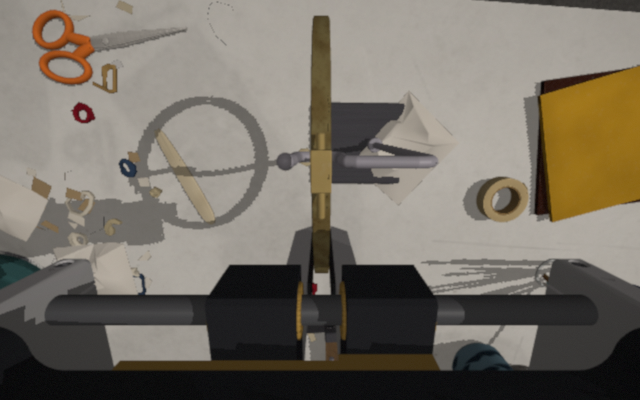

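The hoop has risen level, and in the side picture the hook passes through its lower opening below the top edge. I'll bring it out in front.

```bash
python3 -m creep '[[-20,0,0,0,0,0,255],[-50,0,0,0,0,0,255],[-85,0,0,0,0,0,255],[-85,-20,0,0,0,0,255],[-85,-70,0,0,0,0,255]]'; python3 -m creep '[[0,-20,0,0,0,0,255],[0,-20,0,0,0,0,255]]'; python3 - <<'E'
from h import *
p,r=tool(); print(p,robot.get_obs()['wrist_force'])
s=snap('side','side8');snap('wrist','w8')
print([(np.round(d['point'],4).tolist(),round(d['p'],2)) for c in('side','wrist') for d in robot.landmark_of('hoop_center',c)[:2]])
# hoop offset at grasp
go([.5488+.053*.127,-.098-.053*.992,.32],Rd(7.3))
E
```

```text
time: 12.85
tool_pos: [0.4052, 0.2412, 0.2898]
ee_rot: [-1.574, 0.008, 0.063]
wrist_force: [0.8, 0.5, 0.1]
width: 0.0093
time: 13.1
tool_pos: [0.4078, 0.2422, 0.3142]
ee_rot: [-1.57, -0.003, 0.062]
wrist_force: [-0.3, -0.4, -1.0]
width: 0.0091
[0.40780196 0.24221322 0.31415309] [-0.27150471 -0.419786   -0.9518635 ]
[([0.4067, 0.2969, 0.2633], 0.89)]
shift [ 124.    -9.1 -400.8] turn [ 0.1 -3.7 -0.2]
```

View pics/w8.png

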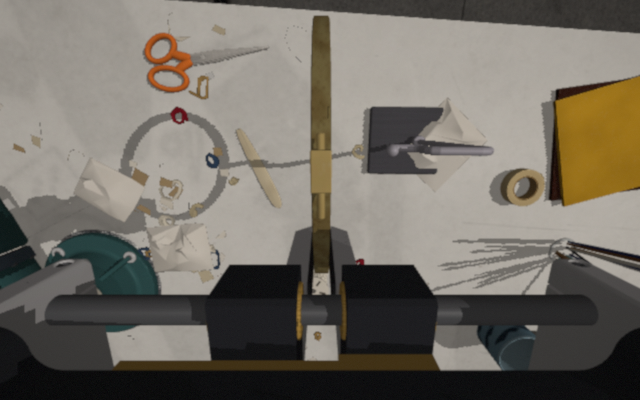

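View pics/side8.png

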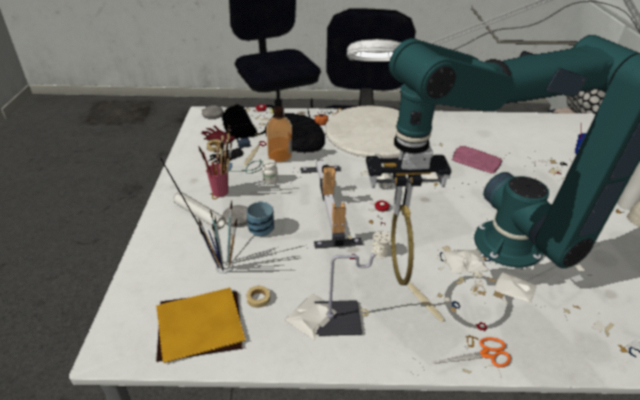

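```bash
python3 - <<'E'
from h import *
from scipy.optimize import least_squares
s=robot.snapshot('wrist'); M=np.linalg.inv(np.array(s['mount']))
g=cv2.imread('pics/w8.png').astype(int)
# column profile in hoop
print('col320 v5..30',g[5:30,320].sum(1).tolist())
print('col320 v150..200 rg',[(int(x[2]),int(x[1]),int(x[0])) for x in g[128:200:4,320]])
def pr(P):  # tool coords: x jaw,y down(along fingers),z
    c=M[:3,:3]@P+M[:3,3]; return s['fy']*c[1]/c[2]+s['cy'], s['fx']*c[0]/c[2]+s['cx']
t=np.linspace(0,2*np.pi,720)
def minv(a,b): return min(pr(np.array([0,b+.0935*np.sin(k),a+.0935*np.cos(k)]))[0] for k in t)
def scr(a,b): return pr(np.array([0,b-.101,a]))[0]
for b in (.048,.0505,.053):
  for a in (.050,.053,.056,.059): print(b,a,round(minv(a,b),1),round(scr(a,b),1), np.round(pr(np.array([0,b-.095,a]))[1],1))
E
```

```text
col320 v5..30 [184, 183, 178, 177, 191, 304, 431, 491, 495, 485, 378, 205, 174, 185, 189, 189, 196, 197, 203, 205, 204, 206, 207, 212, 213]
col320 v150..200 rg [(103, 90, 57), (109, 94, 58), (138, 118, 73), (139, 118, 73), (138, 117, 72), (136, 116, 72), (142, 122, 74), (141, 119, 73), (141, 119, 75), (140, 119, 74), (139, 117, 72), (139, 119, 75), (139, 118, 74), (139, 118, 72), (139, 118, 74), (139, 119, 73), (126, 107, 65), (127, 107, 67)]
0.048 0.05 17.1 179.0 322.3
0.048 0.053 11.5 172.4 322.3
0.048 0.056 5.9 165.7 322.3
0.048 0.059 0.1 158.9 322.3
0.0505 0.05 18.6 178.1 322.2
0.0505 0.053 13.2 171.6 322.2
0.0505 0.056 7.6 165.0 322.2
0.0505 0.059 2.0 158.3 322.3
0.053 0.05 20.1 177.2 322.2
0.053 0.053 14.7 170.8 322.2
0.053 0.056 9.3 164.3 322.2
0.053 0.059 3.7 157.8 322.2
```

Estimated hoop centre: 52.5 mm along tool z and 52 mm below the TCP. I'll carry it over the stand.

```bash
python3 -m creep '[[18,-6,-57,0,-0.5,0,255],[36,-6,-114,0,-1,0,255],[54,-6,-171,0,-2,0,255],[72,-6,-228,0,-3,0,255],[90,-6,-285,0,-3.7,0,255]]'; python3 -m creep '[[15,0,-40,0,0,0,255],[27,0,-80,0,0,0,255],[34,0,-114,0,0,0,255],[34,0,-114,0,0,0,255],[34,0,-114,0,0,0,255]]'; python3 - <<'E'
from h import *
p,r=tool(); print(p,r.as_matrix()[:,0])
s=snap('side','side9');snap('wrist','w9');t=snap('top','top9')
cv2.imwrite('pics/side9z.png',cv2.resize(s['color'][100:270,260:460],None,fx=4,fy=3.5))
print([(np.round(d['point'],4).tolist(),round(d['p'],2)) for c in('side','wrist','top') for d in robot.landmark_of('hoop_center',c)[:2]])
for n in ['groove','fixed_groove','seat']:
  for c in ('side','wrist','top'): print(c,n,[(np.round(d['point'],4).tolist(),round(d['p'],2)) for d in robot.landmark_of(n,c)[:2]])
go([.5555,-.1495,.31],Rd(7.3))
E
```

```text
time: 13.98
tool_pos: [0.5151, -0.0387, 0.3178]
ee_rot: [-1.57, 0.001, 0.127]
wrist_force: [-0.1, 0.3, -0.7]
width: 0.0092
time: 14.6
tool_pos: [0.5628, -0.1451, 0.3182]
ee_rot: [-1.57, 0.001, 0.127]
wrist_force: [0.4, -1.4, -1.9]
width: 0.0095
[ 0.5628021  -0.14507092  0.31817634] [ 0.99192106  0.12684859 -0.0014308 ]
[([0.5556, -0.0904, 0.2664], 0.58), ([0.7712, -0.3157, 0.0381], 0.52), ([0.5576, -0.0907, 0.2654], 0.85), ([0.4691, 0.301, 0.2378], 0.56)]
side groove [([0.5628, -0.1912, 0.1345], 0.62), ([0.5563, -0.0896, 0.2649], 0.2)]
wrist groove [([0.5603, -0.1938, 0.1254], 0.78)]
top groove []
side fixed_groove [([0.5348, -0.0026, 0.1262], 0.71), ([0.4667, 0.2992, 0.2378], 0.35)]
wrist fixed_groove [([0.5352, -0.0019, 0.1288], 0.62)]
top fixed_groove [([0.5365, 0.0028, 0.123], 0.59)]
side seat [([0.551, -0.096, 0.1253], 0.8), ([0.5537, -0.0914, 0.269], 0.55)]
wrist seat [([0.5505, -0.0961, 0.1286], 0.88)]
top seat [([0.5479, -0.1001, 0.1306], 0.81)]
shift [-8.   9.  -2.9] turn [ 0. -0. -0.]
```

View pics/w9.png

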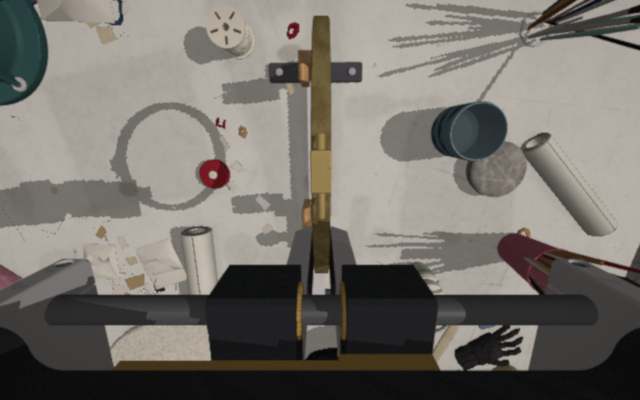

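View pics/side9z.png

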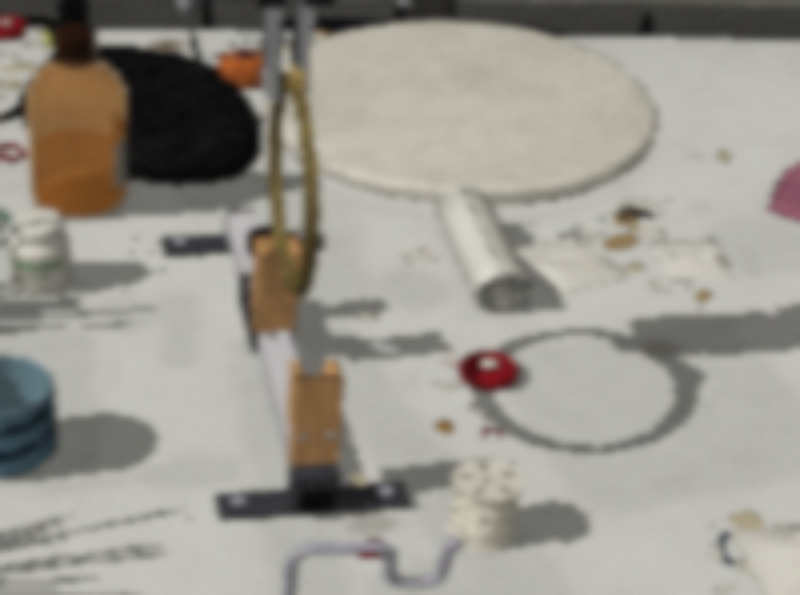

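The hoop is still about 8 mm toward +x of the posts (post at u≈305, hoop at u≈321). I'll shift it across and lower to just above the groove mouths.

```bash
python3 -m creep '[[-8,10,-3,0,0,0,255],[-8,30,-3,0,0,0,255],[-8,50,-3,0,0,0,255],[-8,60,-3,0,0,0,255],[-8,60,-3,0,0,0,255]]'; python3 -m creep '[[0,0,0,0,0,0,255]]'; python3 - <<'E'
from h import *
p,r=tool(); print(p,r.as_matrix()[:,0],robot.get_obs()['wrist_force'])
s=snap('side','side10');w=snap('wrist','w10');t=snap('top','top10')
cv2.imwrite('pics/side10z.png',cv2.resize(s['color'][130:250,280:400],None,fx=5,fy=5,interpolation=cv2.INTER_CUBIC))
cv2.imwrite('pics/w10z.png',cv2.resize(w['color'][0:290,240:400],None,fx=4,fy=2,interpolation=cv2.INTER_CUBIC))
cv2.imwrite('pics/top10z.png',cv2.resize(t['color'][170:240,300:460],None,fx=5,fy=5,interpolation=cv2.INTER_CUBIC))
go([.5555,-.1493,.257],Rd(7.3))
E
```

```text
time: 15.98
tool_pos: [0.5552, -0.1496, 0.2582]
ee_rot: [-1.57, 0.002, 0.127]
wrist_force: [-0.2, 0.5, -0.4]
width: 0.0093
time: 16.1
tool_pos: [0.5559, -0.1498, 0.26]
ee_rot: [-1.572, -0.001, 0.127]
wrist_force: [0.8, -0.1, 0.1]
width: 0.0091
[ 0.55593614 -0.14976205  0.26002688] [0.99194957 0.12662524 0.00144862] [ 0.77116555 -0.12407688  0.10621732]
shift [-0.4  3.1  0.5] turn [ 0.1 -0.   0.1]
```

View pics/w10z.png

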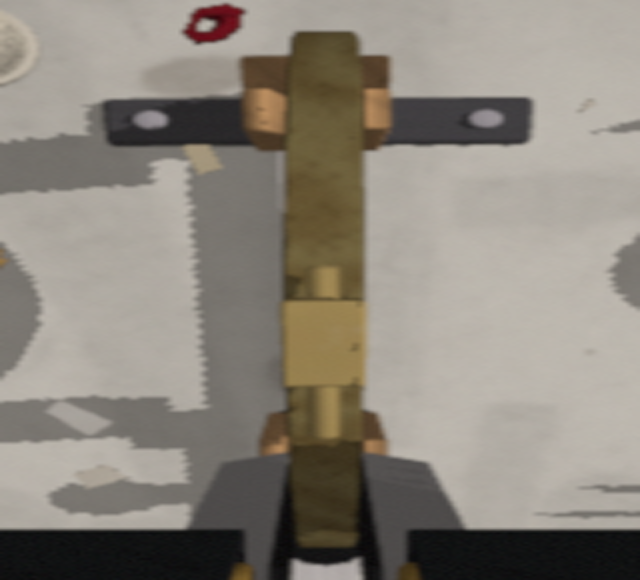

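View pics/side10z.png

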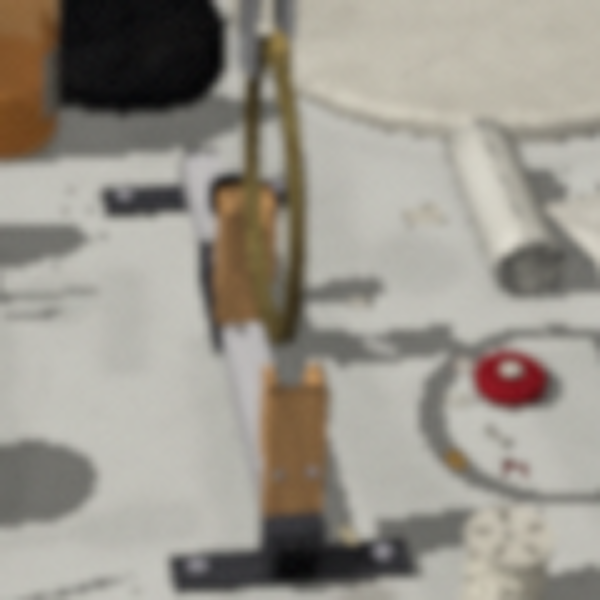

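View pics/top10z.png

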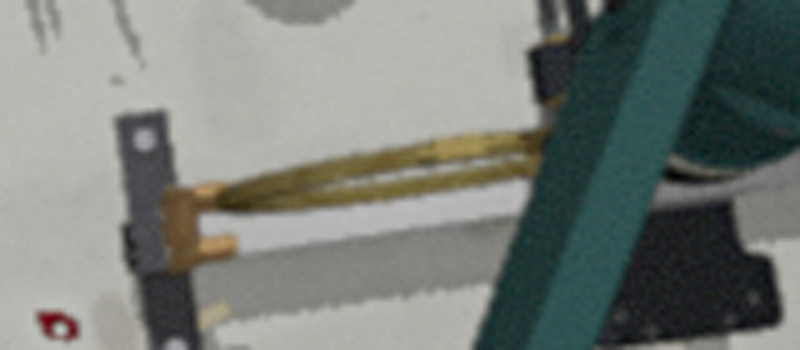

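```bash
python3 - <<'E'
from h import *
p,r=tool(); s=robot.snapshot('wrist')
f=wray(s,p,r,(319.1,32),.14); f2=wray(s,p,r,(319.1,65),.14); n=wray(s,p,r,(321.1,215),.14)
for q in (f,f2,n): print(q.round(4), (r.inv().apply(q-p)*1000).round(1))
g=cv2.imread('pics/w10.png').astype(int)
for v in (33,36,62,66,212,216,220): print(v,[int(x[2]-x[0]) for x in g[v,296:344]])
E
```

```text
[0.5336 0.0094 0.14  ] [ -2.2 119.9 160.8]
[ 0.5372 -0.019   0.14  ] [ -2.2 119.9 132.2]
[ 0.5585 -0.1697  0.14  ] [ -0.2 120.1 -20. ]
33 [16, 16, 17, 20, 29, 39, 41, 42, 41, 40, 41, 41, 41, 41, 42, 39, 38, 42, 43, 43, 42, 43, 42, 43, 43, 43, 43, 43, 43, 43, 43, 43, 42, 43, 42, 40, 41, 40, 42, 42, 41, 30, 20, 15, 13, 14, 13, 13]
36 [16, 16, 17, 18, 27, 39, 44, 43, 42, 42, 40, 40, 41, 42, 41, 38, 39, 43, 44, 43, 44, 43, 44, 44, 43, 44, 43, 44, 44, 43, 43, 44, 44, 44, 43, 41, 40, 41, 40, 40, 39, 27, 19, 13, 14, 13, 13, 13]
62 [-1, 0, -1, 2, 17, 39, 53, 63, 71, 75, 79, 80, 77, 73, 66, 48, 42, 47, 47, 47, 47, 47, 48, 47, 47, 46, 46, 47, 46, 47, 47, 46, 46, 47, 47, 66, 82, 83, 81, 77, 72, 49, 13, 0, -1, 1, 0, 0]
66 [0, 1, 1, 2, 2, 16, 32, 36, 37, 38, 42, 48, 52, 57, 54, 44, 42, 46, 48, 47, 47, 46, 46, 47, 47, 47, 47, 47, 46, 47, 47, 48, 46, 48, 42, 38, 36, 37, 39, 40, 36, 20, 3, 1, 1, 0, -1, 1]
212 [9, 9, 8, 9, 9, 9, 10, 10, 10, 13, 26, 41, 43, 43, 43, 37, 36, 42, 47, 47, 44, 41, 44, 54, 62, 68, 75, 75, 66, 54, 49, 49, 50, 50, 47, 42, 40, 41, 37, 20, 14, 13, 14, 14, 13, 14, 14, 14]
216 [11, 10, 10, 9, 9, 9, 10, 10, 12, 21, 40, 44, 46, 45, 45, 40, 39, 44, 48, 46, 43, 39, 44, 52, 61, 69, 73, 73, 66, 55, 48, 49, 48, 49, 45, 41, 40, 40, 41, 36, 22, 14, 13, 14, 14, 14, 14, 14]
220 [9, 9, 9, 10, 10, 10, 10, 10, 16, 34, 44, 47, 49, 52, 68, 66, 50, 45, 46, 46, 46, 46, 46, 47, 46, 48, 49, 48, 44, 37, 38, 41, 41, 41, 43, 60, 69, 68, 65, 59, 42, 24, 14, 13, 14, 14, 13, 14]
```

Both cheek pairs straddle the hoop. The far post centre is about 2 mm toward -x and the near one about 0.3 mm, so I'll trim slightly and lower.

```bash
python3 -m creep '[[-0.6,12,0,0,-0.5,0,255],[-0.6,27,0,0,-0.5,0,255],[-0.6,42,0,0,-0.5,0,255],[-0.6,57,0,0,-0.5,0,255],[-0.6,57,0,0,-0.5,0,255]]'; python3 -m creep '[[0,0,0,0,0,0,255],[0,0,0,0,0,0,255]]'; python3 - <<'E'
from h import *
p,r=tool(); print(p,r.as_matrix()[:,0],robot.get_obs()['wrist_force'])
w=snap('wrist','w11'); s=snap('side','side11')
cv2.imwrite('pics/w11z.png',cv2.resize(w['color'][0:290,240:400],None,fx=4,fy=2,interpolation=cv2.INTER_CUBIC))
cv2.imwrite('pics/side11z.png',cv2.resize(s['color'][130:250,280:400],None,fx=5,fy=5,interpolation=cv2.INTER_CUBIC))
E
```

```text
time: 16.92
tool_pos: [0.5539, -0.1493, 0.1996]
ee_rot: [-1.569, 0.004, 0.136]
wrist_force: [-0.4, 0.2, 0.2]
width: 0.0097
time: 17.18
tool_pos: [0.5554, -0.1499, 0.203]
ee_rot: [-1.572, -0.002, 0.136]
wrist_force: [-0.0, -0.6, -1.0]
width: 0.009
[ 0.55540418 -0.14987523  0.20299811] [0.99080674 0.1352756  0.00158798] [-0.00565152 -0.56034846 -0.95875019]
```

View pics/w11z.png

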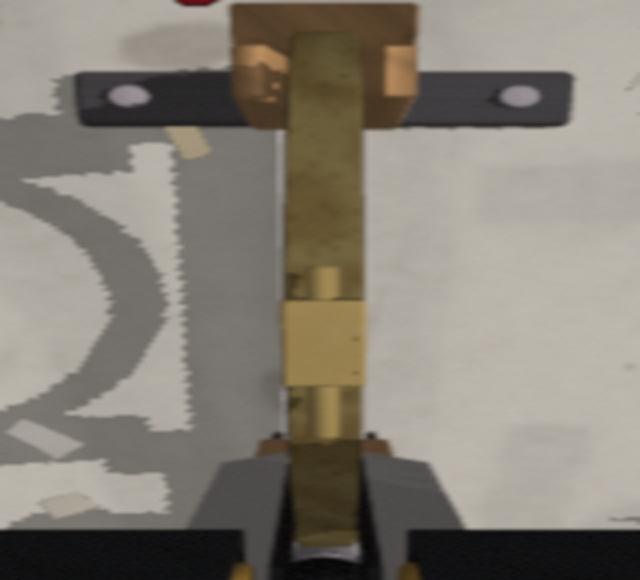

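View pics/side11z.png

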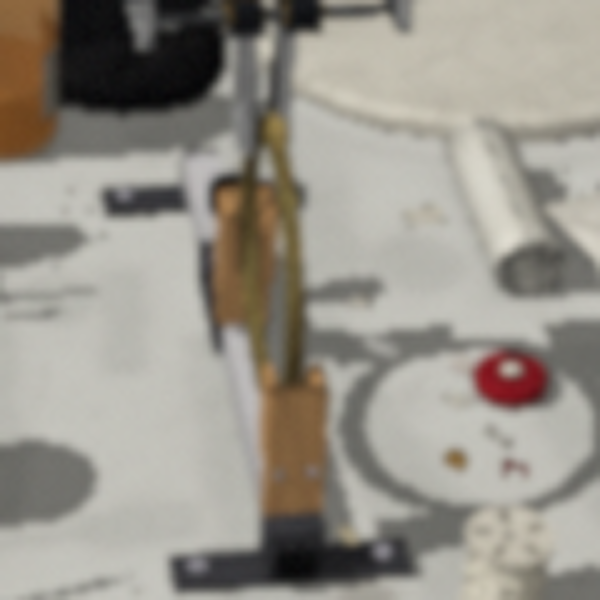

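The hoop is centred in both grooves: fixed post centre at zoom u≈324, hoop at 325, with no contact force. I'll continue down slowly.

```bash
python3 -m creep '[[0,4,0,0,0,0,255],[0,8,0,0,0,0,255],[0,12,0,0,0,0,255],[0,16,0,0,0,0,255],[0,16,0,0,0,0,255]]'; python3 -m creep '[[0,2,0,0,0,0,255],[0,4,0,0,0,0,255],[0,4,0,0,0,0,255]]'
```

```text
time: 17.9
tool_pos: [0.5547, -0.1496, 0.1854]
ee_rot: [-1.57, 0.001, 0.136]
wrist_force: [-0.5, 0.6, -1.0]
width: 0.0096
time: 18.27
tool_pos: [0.5549, -0.1497, 0.1818]
ee_rot: [-1.571, 0.0, 0.136]
wrist_force: [0.2, -0.6, -1.5]
width: 0.0094
```

```bash
python3 -m creep '[[0,1,0,0,0,0,255],[0,1.5,0,0,0,0,255],[0,1.5,0,0,0,0,255],[0,1.5,0,0,0,0,255]]'; python3 -m creep '[[0,1.5,0,0,0,0,255],[0,1.5,0,0,0,0,255],[0,1.5,0,0,0,0,255]]'
```

```text
time: 18.77
tool_pos: [0.555, -0.1497, 0.1806]
ee_rot: [-1.571, -0.0, 0.136]
wrist_force: [-0.2, 0.4, -1.0]
width: 0.0093
time: 19.15
tool_pos: [0.5552, -0.1499, 0.1795]
ee_rot: [-1.571, -0.001, 0.136]
wrist_force: [-0.3, -0.7, 1.3]
width: 0.009
```

```bash
python3 -m creep '[[0,1,0,0,0,0,255],[0,1,0,0,0,0,255],[0,1,0,0,0,0,255],[0,1,0,0,0,0,255]]'; python3 - <<'E'
from h import *
p,r=tool(); print(p,robot.get_obs()['wrist_force'])
w=snap('wrist','w12'); s=snap('side','side12')
print([(np.round(d['point'],4).tolist(),round(d['p'],2)) for c in('side','wrist') for n in('hoop_center','seat') for d in robot.landmark_of(n,c)[:1]])
cv2.imwrite('pics/side12z.png',cv2.resize(s['color'][130:250,280:400],None,fx=5,fy=5,interpolation=cv2.INTER_CUBIC))
E
```

```text
time: 19.65
tool_pos: [0.5555, -0.1502, 0.1792]
ee_rot: [-1.573, -0.002, 0.135]
wrist_force: [0.8, -1.5, 4.4]
width: 0.0094
[ 0.55549771 -0.15023701  0.17923425] [ 0.82763887 -1.52267165  4.43561419]
[([0.5489, -0.0948, 0.1287], 0.62), ([0.5519, -0.0966, 0.1305], 0.56), ([0.5497, -0.0973, 0.125], 0.69)]
```

View pics/side12z.png

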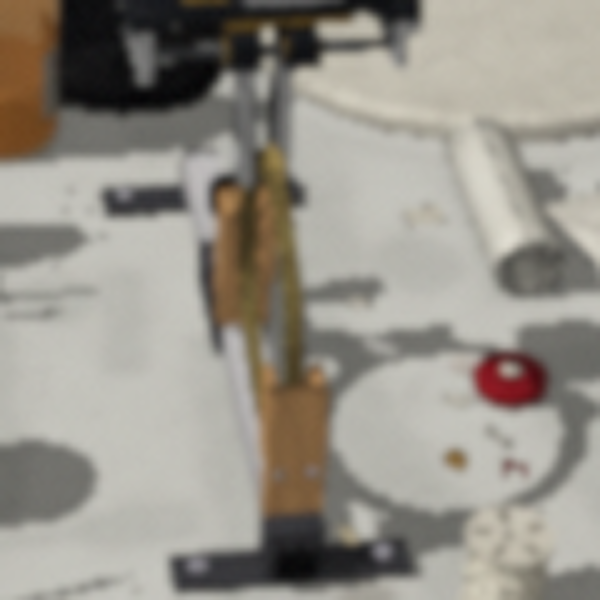

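View pics/w12.png

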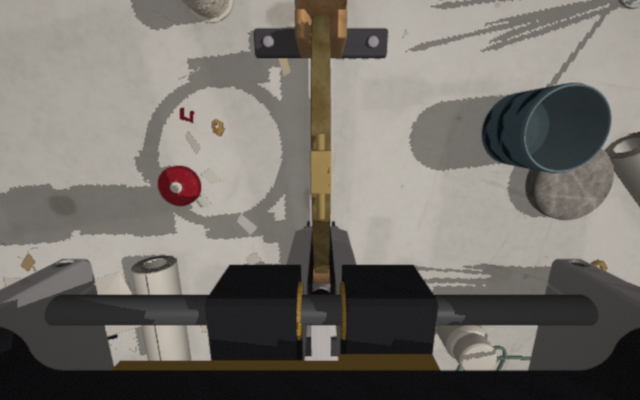

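It now rests on the tube, with 4.4 N upward and the TCP no longer descending. I'll open a little way and retreat straight up.

```bash
python3 -m creep '[[0,-0.5,0,0,0,0,255],[0,-0.5,0,0,0,0,190],[0,-0.5,0,0,0,0,150],[0,-0.5,0,0,0,0,130],[0,-0.5,0,0,0,0,130]]'; python3 -m creep '[[0,-15,0,0,0,0,130],[0,-50,0,0,0,0,130],[0,-100,0,0,0,0,130],[0,-140,0,0,0,0,130],[0,-140,0,0,0,0,130]]'; python3 - <<'E'
from h import *
p,r=tool(); print(p,robot.get_obs()['wrist_force'])
w=snap('wrist','w13'); s=snap('side','side13'); t=snap('top','top13')
for c in('side','wrist','top'):
  for n in ('hoop_center','seat','knob'): print(c,n,[(np.round(d['point'],4).tolist(),round(d['p'],2)) for d in robot.landmark_of(n,c)[:1]])
cv2.imwrite('pics/side13z.png',cv2.resize(s['color'][130:250,280:400],None,fx=5,fy=5,interpolation=cv2.INTER_CUBIC))
E
```

```text
time: 20.58
tool_pos: [0.5548, -0.1495, 0.178]
ee_rot: [-1.57, 0.001, 0.136]
wrist_force: [0.6, -0.3, -0.1]
width: 0.0446
time: 21.2
tool_pos: [0.5563, -0.1501, 0.3247]
ee_rot: [-1.576, -0.009, 0.136]
wrist_force: [0.5, 0.1, 0.2]
width: 0.046
[ 0.55630396 -0.1501463   0.32466523] [0.4607558  0.11802286 0.16433745]
side hoop_center [([0.5498, -0.092, 0.1295], 0.86)]
side seat [([0.5512, -0.096, 0.1271], 0.78)]
side knob [([0.5698, -0.2611, 0.0927], 0.59)]
wrist hoop_center []
wrist seat [([0.5509, -0.0974, 0.1254], 0.59)]
wrist knob [([0.5706, -0.2566, 0.0894], 0.88)]
top hoop_center [([0.5508, -0.1009, 0.1273], 0.56)]
top seat [([0.5448, -0.0966, 0.1284], 0.76)]
top knob []
```

View pics/side13z.png

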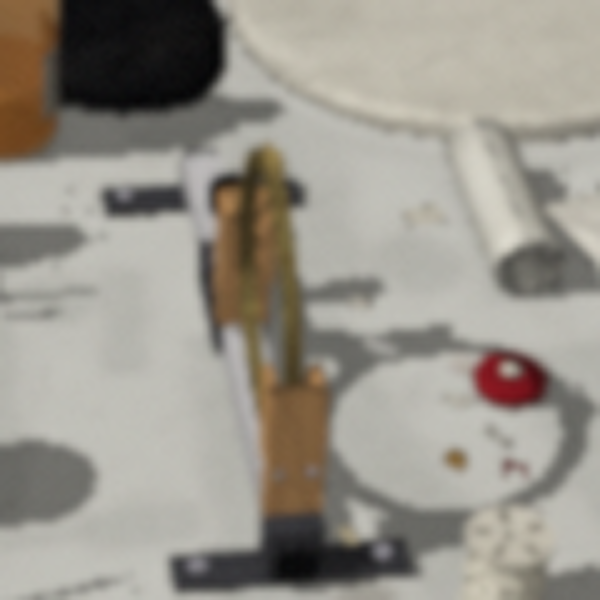

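View pics/w13.png

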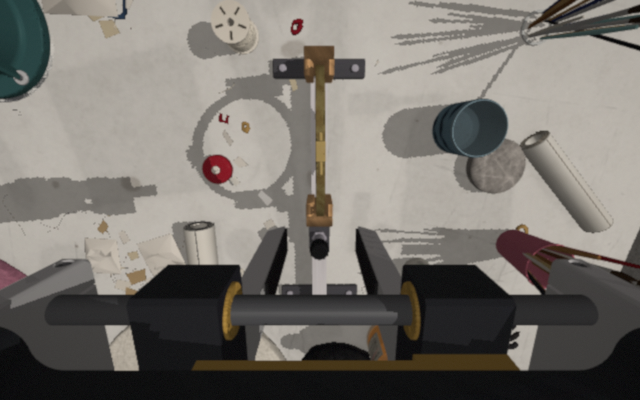

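View pics/top13.png

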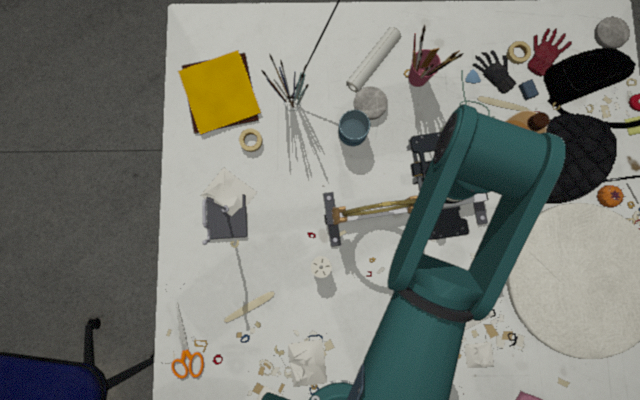

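```bash
python3 -m creep '[[0,0,0,0,0,0,130],[0,0,0,0,0,0,130],[0,0,0,0,0,0,130]]'; python3 - <<'E'
from h import *
print(robot.get_obs()['wrist_force']); print(robot.close_job())
E
```

```text
time: 22.18
tool_pos: [0.555, -0.1497, 0.3186]
ee_rot: [-1.571, -0.0, 0.136]
wrist_force: [-0.4, -0.3, 0.5]
width: 0.0462
[-0.38057741 -0.26446845  0.53779774]
the job is handed in; nothing more can be done
None
```

The hoop is standing in both grooves on the tube and is let go. I handed the job in at about 22 s of the 64 s; no verdict came back.

**Plunger and post:** I pulled the knob up about 13 mm and slid the post out to the 0.075 m hole. The pin dropped in: the gripper came back to within 1 mm of its starting height, and after release the networks put the knob about 90–94 mm above the bench (about 93 mm means fully down).

**Hoop:** I gripped it off to one side of its screw, lifted it 60 mm past the hook tip and brought it out in front. I then lowered it between the posts until the tube pushed back with about 4 N, and only then opened the fingers.

**Last checks:**
- **Pictures:** they show the hoop upright in both grooves, with the spool and mug where they were. I did not re-measure the spool, tape roll, mug or pot.
- **Arm:** it stood clear, with the wrist force at its usual noise level.
- **Height:** the networks put the hoop centre at 127–130 mm, against the 128.5 mm seat height.
- **Position along the tube:** the side and top cameras put the hoop centre at y = -92 and -101 mm, with the seat at about -97 mm. They disagree with each other by slightly more than their stated accuracy. The wrist camera did not find the hoop in the final picture.

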